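Change the failed press-pack device and rebuild its test stack

ROBOT

A 6-joint arm with a two-finger parallel gripper is mounted at the origin on the work surface. World frame = base frame: x ahead of the robot, y to its left, z up, the work surface at z = 0. Lengths are in m, angles in rad, forces in N, time in s.
With the tool pointing down it reaches from about 0.25 to 0.725 m from the base axis. Payload 4 kg.
Tool frame: the origin (TCP) lies at the very end of the fingers, on their centre line; the grasp point (between the pads) lies r.grip_depth behind it (r.grip_depth is the distance from the TCP to the grasp point, in m); z points along the fingers, y is the line along which they close (so a half turn about z gives the same grasp; the last joint's range is limited). The gripper opens to 85 mm and grips with 20 to 120 N. Pads are 22 mm wide; open, the fingers measure 114 mm over their backs; the gripper's body (76 mm by 85 mm) begins 54 mm behind the grasp point. The pads swing forward as they close: fully open they stand 13 mm farther back than shut.
Start: joints at [1.104, 0.241, 0.005, 1.335, 0, 1.571], TCP at [0.225, 0.447, 0.231] pointing down, gripper open.
Joint ranges: [-2.72, 2.72], [-1.05, 1.87], [-1.09, 1.28], [-1.99, 2.15], [-1.42, 1.44], [-3.14, 3.14]. Speed limits (rad/s): [2.79, 2.79, 3.14, 3.14, 3.14, 3.14].

INTERFACE

Orientations are given as a unit quaternion [x, y, z, w].
In Python, from bench import r gives the robot as it stands.
- The arm moves only by the tool apply_moves, never from a script. Its argument "moves" is a list that holds one entry, the list of rows, each a list of 6 numbers: the shift along the tool's x, y, z scaled (see below), then the turn, a rotation vector about the tool's x, y, z scaled (see below). In form: [[[x, y, z, rx, ry, rz], ...]]. A call has 1 to 20 rows; each row shifts and turns the commanded pose from where the row before left it, along the tool's axes as they then stand; what a row does not reach is not made up. The controller multiplies each number of a shift by 80 mm and each number of a turn by 180 degrees. A row lasts 1/8 s, in which the tool goes at most 62.5 mm and 10.7 degrees, less where a joint would pass 70% of its speed; a pose out of reach is approached as far as the arm can. A call with a number of a shift or a turn outside -1 to 1 is refused whole. A call with a gripper value outside its range is refused whole. "grip" is the opening, from 0 (shut) to 1 (fully open), set as the call begins (left out, the last holds). The fingers move at their own pace and stop on an object; "force" is the grip in N (left out, the last holds). Time passes only in rows, so rows that do not move let the fingers close. It gives the time, the measured TCP pose, the force, the opening and the grip force at its end, in the units of the state.
- r.read_state(): the state, without advancing time (a new reading comes with each control period).
- r.read_camera(name): name is "side" or "top"; returns the picture (400x640x3 uint8, blue, green, red); there is no depth.
- r.camera_params(name): a dict with "camera_matrix" (3x3 intrinsics, pixels), "k1" (the pictures are not rectified: a ray, as slopes to the right and down, at radius r is drawn at 1 + k1 r^2 times it, then the intrinsics apply), "world_from_camera" (4x4, takes a point from camera to world coordinates). Camera axes: x right, y down, z forward; pixel columns grow to the right and rows downward; lengths in m; the calibration is good to about 2 mm. A picture is of the moment at which its call begins. camera_params takes no time and is no camera call.
- r.job_done(): hands the job in; it is judged then, once.
Trained networks look in the newest picture that a camera, given by its name, has taken for a name from the list of things; names that differ only in an ending like _2 or _b are one class to them, and where a whole thing is asked for, a point or a joint stands for the part that bears it (a point fixed in the world has none). Each returns a list of dicts, best first, with "conf" (0 to 1); they miss things now and then, are a little off and sometimes report something else, mostly with a low value. They report only what shows in the picture. A call takes as long as a camera call.
- r.silhouettes(camera, thing): "pixels" (400x640 bool, what is visible of it) and "extent" ([centre column, centre row, width, height] in pixels, round what is visible of it).
The state is a dict: "clock": time; "joints": joint angles; "qvel": joint speeds; "effort": joint torques, N m; "tool_pos": TCP position; "ee_rot": TCP orientation; "contact_force": force on the tool from outside, world axes, zero at the start; "torque": the same for the moment, N m; "finger_gap": finger opening in m; "finger_force": force on a finger pad.
Only numpy, scipy, OpenCV 4.12 (cv2) and the standard library are available. Lean on these libraries where they do the work, as an engineer would, in place of code of your own. Each camera call takes 0.05 s, during which the arm holds its last target. There are 200 camera calls.

TASK

Take the failed puck (red dot) off the clamp's copper pole and lay it flat in the red reject tray. Then build the new test stack on the copper pole, centred, flat and in this order from the bottom up: the good white thyristor puck, the aluminium cooling plate with its hose nipples pointing square to the line of the two black pillars (to either side, never at a pillar), the small reddish-brown diode puck, and the steel thrust cap dome up. Let go of everything and leave the spanner and the dropper bottle where they are.

Things in the scene. Friction and masses are not known exactly. Their poses are not given: they have to be found in the camera images.
- failed_puck: Failed thyristor: press-pack puck, 56 mm diameter, 26 mm high, ribbed white ceramic, nickel rims, nickel pole faces 36 mm across standing 2 mm proud top and bottom; a red dot 24 mm across on top. Starts on the clamp's copper pole. Origin: centre of its underside; z up. About 0.22 kg.
- thyristor: Good thyristor: the same puck without the red dot: 56 mm diameter, 26 mm high, white ceramic, bare nickel top. Lies flat on the bench. Origin: centre of its underside; z up. About 0.22 kg.
- cooling_plate: Cooling plate: bare aluminium block, 56 x 56 mm, 22 mm high, lying flat on the bench; two brass hose nipples (10 mm thick, 22 mm long, 14 mm either side of the middle, at mid height) stand out of one side face. Origin: centre of the block's underside, nipples not counted; x points out along the nipples, z up. About 0.19 kg.
- diode: Diode: small press-pack puck, 42 mm diameter, 16 mm high, reddish-brown ceramic with nickel rims and nickel pole faces 26 mm across. Lies flat on the bench. Origin: centre of its underside; z up. About 0.09 kg.
- thrust_cap: Thrust cap: bright steel disc, 40 mm diameter, with straight sides 14 mm high and a shallow dark dome above, 20 mm high in all. Lies on the bench dome up. Origin: centre of its flat underside; z up. About 0.15 kg.
- clamp: Clamp base, fixed: dark steel plate 90 x 200 mm, 15 mm thick; in its middle a copper pole, 50 mm diameter, flat top 25 mm above the bench. Two black pillars, 21 mm thick, tops 63 mm above the bench, stand 80 mm either side of the pole's axis. Flat copper tab along +x. Origin: on the pole's axis at bench height; y along the line of the pillars, x square to it.
- reject_tray: Reject tray, fixed: open red plastic tray, 120 x 160 mm outside, walls 4 mm thick and 32 mm high, floor 4 mm thick. Origin: under its centre at bench height; x along the short side, y along the long side, z up.
- spanner: Steel spanner, 150 mm long, lying on the bench between the clamp and the tray. Origin: at its middle on the bench; x along it. Leave alone.
- bottle: Small white dropper bottle with a blue band and a narrow nozzle, 27 mm diameter, 60 mm high, standing among the parts nearest the robot. Origin: centre of its underside; z up. Leave alone.

How it is judged:
On the way, in this order (a step that is already met when the one before it is completed fails the run):
1. the failed puck lies flat in the red tray (x of failed_puck in the frame of reject_tray between -0.034 and 0.034 m and y of failed_puck in the frame of reject_tray between -0.054 and 0.054 m and z of failed_puck in the frame of reject_tray between 0 and 0.009 m and angle between failed_puck's own z axis and vertical below 0.1 rad), for 0.2 s.
2. the good thyristor puck lies flat and centred on the clamp's copper pole (horizontal distance between thyristor and clamp below 0.008 m and z of thyristor in the frame of clamp between 0.022 and 0.028 m and angle between thyristor's own z axis and vertical below 0.08 rad), for 0.2 s.
3. the cooling plate lies on the thyristor, centred, nipples square to the line of the pillars (horizontal distance between cooling_plate and clamp below 0.008 m and z of cooling_plate in the frame of clamp between 0.048 and 0.054 m and angle between cooling_plate's own z axis and vertical below 0.08 rad and angle between the x axis of cooling_plate and the x axis of clamp, either way round below 0.26 rad), for 0.2 s.
4. the diode puck lies flat and centred on the cooling plate (horizontal distance between diode and clamp below 0.008 m and z of diode in the frame of clamp between 0.07 and 0.076 m and angle between diode's own z axis and vertical below 0.08 rad), for 0.2 s.
At the end, for the whole second after the job is handed in: The failed puck lies flat on the red tray's floor. On the copper pole, bottom up: thyristor, cooling plate, diode, thrust cap, each flat, within 8 mm of the pole's axis and 3 mm of its height; nipples within 15 degrees of square to the pillars' line. All released and at rest (all of step 1 and all of step 2 and all of step 3 and all of step 4 and linear speed of each of failed_puck, thyristor, cooling_plate, diode, thrust_cap below 0.01 m/s and contact force between the fingers and failed_puck below 0.3 N and contact force between the fingers and thyristor below 0.3 N and contact force between the fingers and cooling_plate below 0.3 N and contact force between the fingers and diode below 0.3 N and horizontal distance between thrust_cap and clamp below 0.008 m and z of thrust_cap in the frame of clamp between 0.086 and 0.092 m and angle between thrust_cap's own z axis and vertical below 0.08 rad and contact force between the fingers and thrust_cap below 0.3 N); the robot touches nothing.
It fails at once if the spanner is shifted by more than 25 mm (distance of spanner from where it was at the start of the episode above 0.025 m).
It fails at once if the dropper bottle is shifted by more than 25 mm (distance of bottle from where it was at the start of the episode above 0.025 m).
It fails at once if the dropper bottle is knocked over (angle between bottle's own z axis and vertical above 0.6 rad).
It also fails if it takes over 109 s, if anything falls off the work surface, if the arm or the gripper's body presses on something with over 40 N, if the wrist force passes 120 N, or if a joint passes its speed limit or range.

## Working session

There is one attempt and no reset: what is moved stays moved. The work goes in short steps, Python scripts to look and compute and a tool call to move; the robot and the scene stay as the last step left them, time stands still between calls to the robot, and variables do not carry over. Pictures are saved under pics/ and viewed, at most 14 in all, crops included, and the job is handed in when it is done.

Besides the shell and the picture viewer there is one more tool, called after "Request:" by a JSON object that holds its "fn" and its "kwargs". apply_moves: Moves the arm, as the interface text tells. Shifts and turns lie within -1 to 1; 1 stands for 80 mm of shift or 180 degrees of turn. Its arguments: {"type":"object","properties":{"moves":{"type":"array","items":{"type":"array","items":{"type":"array","items":{"type":"number"}}}},"grip":{"type":"number"},"force":{"type":"number"}},"required":["moves"]}

```bash
mkdir -p pics; ls; cat > h.py <<'E'
import numpy as np, cv2
from bench import r
from scipy.spatial.transform import Rotation as R
def ray(cam,uv):
    p=r.camera_params(cam);K=np.array(p["camera_matrix"]);T=np.array(p["world_from_camera"])
    uv=np.atleast_2d(uv).astype(float)
    d=cv2.undistortPoints(uv.reshape(-1,1,2),K,np.array([p["k1"],0,0,0,0.])).reshape(-1,2)
    return T[:3,3],np.c_[d,np.ones(len(d))]@T[:3,:3].T
def onz(cam,uv,z):
    o,d=ray(cam,uv);return o+d*((z-o[2])/d[:,2])[:,None]
def proj(cam,P):
    p=r.camera_params(cam);K=np.array(p["camera_matrix"]);T=np.linalg.inv(np.array(p["world_from_camera"]))
    return cv2.projectPoints(np.atleast_2d(P).astype(float),cv2.Rodrigues(T[:3,:3])[0],T[:3,3],K,np.array([p["k1"],0,0,0,0.]))[0].reshape(-1,2)
E
python3 - <<'E'
from h import *
for c in("top","side"):
    im=r.read_camera(c);cv2.imwrite(f"pics/{c}0.png",im)
    p=r.camera_params(c);print(c,np.round(p["camera_matrix"],1).tolist(),p["k1"],np.round(p["world_from_camera"],3).tolist())
    for t in "failed_puck thyristor cooling_plate diode thrust_cap clamp reject_tray spanner bottle".split():
        for s in r.silhouettes(c,t)[:2]:
            e=s["extent"];print(c,t,round(s["conf"],2),np.round(e,1),np.round(onz(c,e[:2],0.02)[0],3))
s=r.read_state();print(s,r.grip_depth)
E
```

```text
pics
top [[463.7, 0.0, 328.3], [0.0, 463.7, 187.5], [0.0, 0.0, 1.0]] 0.02056305757191271 [[-0.004, -0.993, 0.115, 0.456], [-1.0, 0.002, -0.016, 0.018], [0.016, -0.115, -0.993, 0.987], [0.0, 0.0, 0.0, 1.0]]
top thyristor 0.92 [189.5 237.5  34.8  23.6] [0.465 0.289 0.02 ]
top cooling_plate 0.86 [384.4 247.4  38.3  33.2] [ 0.442 -0.113  0.02 ]
top cooling_plate 0.52 [269.3 240.5  20.4  17.6] [0.458 0.125 0.02 ]
top diode 0.57 [479.6 253.5  18.6  17.7] [ 0.429 -0.311  0.02 ]
top thrust_cap 0.59 [270.  242.2  19.2  21. ] [0.454 0.123 0.02 ]
top clamp 0.82 [207.8 153.4  98.6  54.3] [0.64  0.256 0.02 ]
top reject_tray 0.78 [409.5 140.9  85.4  66.5] [ 0.667 -0.171  0.02 ]
top spanner 0.77 [327.4 147.   17.3  62.2] [0.654 0.004 0.02 ]
top bottle 0.5 [331.1 257.5  11.3  13.4] [ 0.422 -0.003  0.02 ]
side [[363.7, 0.0, 318.8], [0.0, 363.7, 196.1], [0.0, 0.0, 1.0]] -0.06974376898489558 [[-0.772, -0.447, 0.453, 0.206], [-0.636, 0.55, -0.541, 0.37], [-0.008, -0.706, -0.709, 0.563], [0.0, 0.0, 0.0, 1.0]]
side failed_puck 0.91 [173.2 264.5  35.5  31.8] [0.647 0.255 0.02 ]
side failed_puck 0.22 [177.1
[... 785 characters left out ...]
'joints': array([1.10399201e+00, 2.40577532e-01, 5.00594162e-03, 1.33518235e+00,
       6.02075779e-06, 1.57080495e+00]), 'qvel': array([ 8.81671975e-04, -1.07676172e-03,  4.42776425e-05, -2.34511160e-04,
        1.11754825e-03,  6.85316147e-04]), 'effort': array([-9.77816999e-04, -3.72215760e+01,  2.52697295e+01,  1.06409483e-03,
       -1.31784486e-04,  2.51890604e-06]), 'tool_pos': array([0.22502015, 0.44651502, 0.23131997]), 'ee_rot': array([2.31292960e-01, 9.72884148e-01, 2.13152554e-05, 1.97300659e-06]), 'contact_force': array([-0.08173622, -0.33780504,  0.37714733]), 'torque': array([ 0.05369271, -0.01877229,  0.003355  ]), 'finger_force': 0.0, 'finger_gap': 0.0855363537773735} 0.0187
```

```bash
python3 - <<'E'
import cv2
a=cv2.imread("pics/top0.png");b=cv2.imread("pics/side0.png")
cv2.imwrite("pics/topz.png",cv2.resize(a[90:310,110:510],(800,440),interpolation=cv2.INTER_CUBIC))
cv2.imwrite("pics/sidez.png",cv2.resize(b[110:400,90:480],(800,595),interpolation=cv2.INTER_CUBIC))
E
```

```text
(no output)
```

View pics/topz.png

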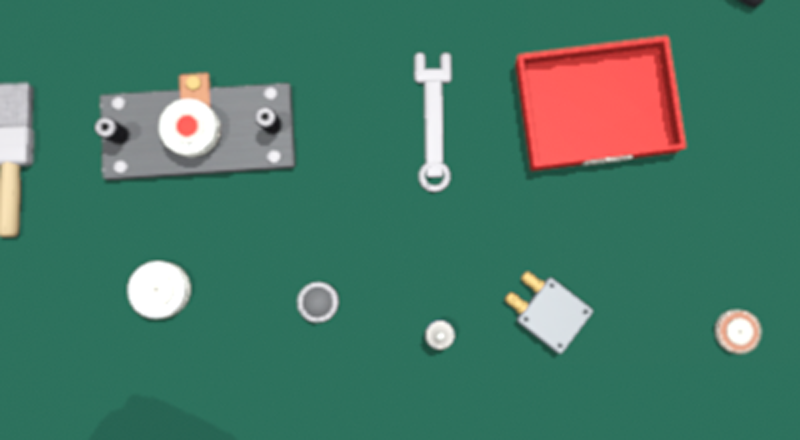

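View pics/sidez.png

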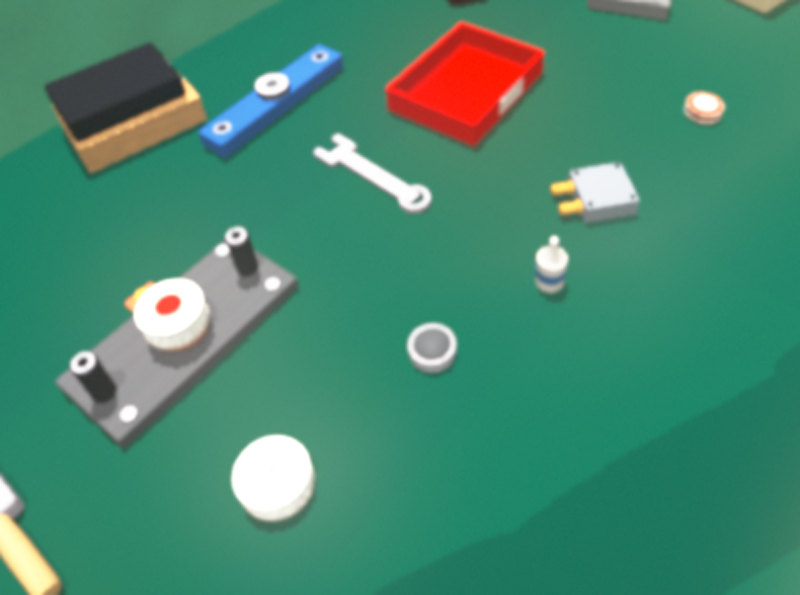

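The top view shows the failed puck (red dot, full-res px about 203,153) on the clamp. The thyristor is at about (189,235), the cap at (269,241), the bottle at (330,257), the plate at (388,247) with its nipples pointing up-left, the diode at (479,255), and the tray at (411,142). The pillars are at (163,154) and (243,149). Next I'll refine these positions with colour masks and model fits.

```bash
cat >> h.py <<'E'
from scipy.optimize import least_squares
def fg(im):
    b,g,rr=[im[...,i].astype(float) for i in range(3)]
    return ((g<1.25*rr)|(g<1.0*b)).astype(np.uint8)
def comp(m,uv,rad=30):
    n,l,s,c=cv2.connectedComponentsWithStats(m)
    ok=[i for i in range(1,n) if s[i,4]>15]
    i=min(ok,key=lambda i:np.hypot(*(c[i]-uv)));return (l==i).astype(np.uint8)
def mom(m):
    M=cv2.moments(m,True);return np.array([M["m10"]/M["m00"],M["m01"]/M["m00"]]),M["m00"]
def hullc(cam,P):
    h=cv2.convexHull(proj(cam,P).astype(np.float32)*8)/8
    M=cv2.moments(h);return np.array([M["m10"]/M["m00"],M["m01"]/M["m00"]]),M["m00"]
def cyl(d,hs):
    a=np.linspace(0,2*np.pi,48)
    return np.concatenate([np.c_[k*d/2*np.cos(a),k*d/2*np.sin(a),0*a+z] for k,z in hs])
def fit(P,obs,x0):
    f=lambda x:np.concatenate([hullc(c,P+[x[0],x[1],0])[0]-m for c,m in obs])
    s=least_squares(f,x0);return s.x,s.fun
E
python3 - <<'E'
from h import *
im={c:cv2.imread(f"pics/{c}0.png") for c in("top","side")}
F={c:fg(im[c]) for c in im}
for n,P,x0 in [("thy",cyl(.056,[(1,.002),(1,.024),(.64,.026)]),(.465,.292)),("cap",cyl(.04,[(1,0),(1,.014),(.5,.019)]),(.453,.125)),("diode",cyl(.042,[(1,.001),(1,.015),(.62,.016)]),(.42,-.305))]:
    O=[]
    for c in F:
        m=comp(F[c],hullc(c,P+[*x0,0])[0]);u,a=mom(m);h,ah=hullc(c,P+[*x0,0]);O.append((c,u));x,_=fit(P,[(c,u)],x0);print(n,c,u.round(1),a,round(ah),x.round(4))
    x,e=fit(P,O,x0);print(n,x.round(4),e.round(2))
# red dot
for c,g in(("top",(203,153)),("side",(172,258))):
    b,gg,rr=[im[c][...,i].astype(float) for i in range(3)]
    m=comp(((rr>1.6*gg)&(rr>120)&(rr>1.6*b)).astype(np.uint8),g);u,a=mom(m);print("dot",c,u,a,onz(c,u,.051)[0].round(4))
    m=((rr>1.7*gg)&(rr>90)&(rr>1.7*b)).astype(np.uint8);k,l,s,_=cv2.connectedComponentsWithStats(m);i=1+np.argmax(s[1:,4])
    q=cv2.minAreaRect(np.argwhere(l==i)[:,::-1].astype(np.float32));bx=cv2.boxPoints(q);w=onz(c,bx,.032);print("tray",s[i],w.round(3).tolist(),w.mean(0).round(4))
    m=comp(F[c],proj(c,[[.44,-.11,.011]])[0]);ct=max(cv2.findContours(m,0,2)[0],key=len);print("plate",c,mom(m),cv2.approxPolyDP(ct,2.5,True).reshape(-1,2).tolist())
print("pillars top",onz("top",[[163,154],[243,149]],.063).round(4).tolist())
sp=lambda u:(u[0]/800*390+90,u[1]/595*290+110)
print("pillars side",onz("side",[sp((84,362)),sp((236,236))],.063).round(4).tolist())
tz=lambda u:(u[0]/2+110-.25,u[1]/2+90-.25)
print("plate corners top",onz("top",[tz(v) for v in[(551,278),(592,310),(560,354),(519,319)]],.022).round(4).tolist())
print("nip tips",onz("top",[tz(v) for v in[(526,276),(510,297)]],.012).round(4).tolist())
print("plate corners side",onz("side",[sp(v) for v in[(568,171),(619,164),(638,203),(586,207)]],.022).round(4).tolist())
print("tray corners top",onz("top",[tz(v) for v in[(517,57),(667,37),(686,148),(531,170)]],.03).round(4).tolist())
print("spanner",onz("top",[tz(v) for v in[(433,55),(434,190)]],.004).round(3).tolist())
E
```

```text
thy top [188.9 234.5] 756.0 661 [0.4709 0.2916]
thy side [223.  342.7] 1388.0 1255 [0.4698 0.2894]
thy [0.4701 0.29  ] [ 0.78  0.36 -0.41  0.12]
cap top [268.5 240.6] 341.0 303 [0.4574 0.1277]
cap side [300.2 278.9] 470.0 446 [0.4563 0.1251]
cap [0.4565 0.1258] [ 0.88  0.4  -0.38  0.22]
diode top [478.6 255.3] 425.0 363 [ 0.4251 -0.3122]
diode side [432.9 162. ] 272.0 243 [ 0.423  -0.3142]
diode [ 0.4241 -0.3128] [ 0.32  0.52 -0.66  0.12]
dot top [203.         152.38157895] 76.0 [0.6366 0.2579 0.051 ]
tray [ 368  108   85   67 4503] [[0.715, -0.08, 0.032], [0.737, -0.246, 0.032], [0.613, -0.258, 0.032], [0.592, -0.094, 0.032]] [ 0.6645 -0.1693  0.032 ]
plate top (array([384.5276907 , 245.40438871]), 957.0) [[373, 225], [370, 229], [377, 238], [373, 241], [364, 236], [362, 240], [369, 251], [390, 266], [406, 245], [386, 229], [380, 230]]
dot side [171.51898734 258.10126582] 79.0 [0.6351 0.2558 0.051 ]
tray [ 278  121   77   60 2739] [[0.71, -0.069, 0.032], [0.758, -0.32, 0.032], [0.589, -0.247, 0.032], [0.569, -0.032, 0.032]] [ 0.6566 -0.167   0.032 ]
plate side (array([380.40618102, 203.85209713]), 906.0) [[401, 207], [392, 190], [371, 192], [358, 200], [359, 205], [369, 206], [362, 208], [362, 213], [375, 217], [398, 214]]
pillars top [[0.631, 0.3344, 0.063], [0.6412, 0.1748, 0.063]]
pillars side [[0.6294, 0.3337, 0.063], [0.6394, 0.1756, 0.063]]
plate corners top [[0.4808, -0.1157, 0.022], [0.4476, -0.1575, 0.022], [0.4029, -0.1235, 0.022], [0.4387, -0.0818, 0.022]]
nip tips [[0.4832, -0.0908, 0.012], [0.4614, -0.0737, 0.012]]
plate corners side [[0.4785, -0.1135, 0.022], [0.443, -0.1557, 0.022], [0.3992, -0.1199, 0.022], [0.4364, -0.0829, 0.022]]
tray corners top [[0.7137, -0.0828, 0.03], [0.7353, -0.2425, 0.03], [0.6159, -0.2587, 0.03], [0.5929, -0.0957, 0.03]]
spanner [[0.723, 0.006, 0.004], [0.575, 0.005, 0.004]]
```

```bash
cat > p.py <<'E'
import sys;from h import *
def plan(x,y,z,phi,step=.04):
    s=r.read_state();A=R.from_quat(s["ee_rot"]);M=A.as_matrix();cur=np.degrees(np.arctan2(M[1,1],M[0,1]))
    d=(phi-cur+180)%360-180
    c,n=np.cos(np.radians(phi)),np.sin(np.radians(phi))
    T=np.array([[-n,c,0],[c,n,0],[0,0,-1]])
    v=np.array([x,y,z])-s["tool_pos"];u=T.T@v/.08
    k=int(np.ceil(np.linalg.norm(v)/step)) or 1
    kr=int(np.ceil(abs(d)/10)) or 1
    print("clk",round(s["clock"],2),"pos",s["tool_pos"].round(4),"phi",round(cur,2),"tilt",M[:,2].round(4),"j",s["joints"].round(2),"gap",round(s["finger_gap"],4),"ff",s["finger_force"],"cf",np.round(s["contact_force"],1))
    print("rot",kr,"rows rz",round(-d/180/kr,4),"| shift",k,"rows of",(u/k).round(4),"total",u.round(4))
if __name__=="__main__":plan(*map(float,sys.argv[1:]))
E
python3 p.py .6355 .256 .15 93.65
```

```text
clk 1.0 pos [0.225  0.4465 0.2313] phi 63.25 tilt [ 0.  0. -1.] j [1.1  0.24 0.01 1.34 0.   1.57] gap 0.0855 ff 0.0 cf [-0.1 -0.3  0.4]
rot 4 rows rz -0.0422 | shift 12 rows of [-0.4141 -0.2253  0.0847] total [-4.969  -2.7033  1.0165]
```

Request:
{"fn": "apply_moves", "kwargs": {"moves": [[[0,0,0,0,0,-0.0422],[0,0,0,0,0,-0.0422],[0,0,0,0,0,-0.0422],[0,0,0,0,0,-0.0422],[-0.414,-0.2253,0.0847,0,0,0],[-0.414,-0.2253,0.0847,0,0,0],[-0.414,-0.2253,0.0847,0,0,0],[-0.414,-0.2253,0.0847,0,0,0],[-0.414,-0.2253,0.0847,0,0,0],[-0.414,-0.2253,0.0847,0,0,0],[-0.414,-0.2253,0.0847,0,0,0],[-0.414,-0.2253,0.0847,0,0,0],[-0.414,-0.2253,0.0847,0,0,0],[-0.414,-0.2253,0.0847,0,0,0],[-0.414,-0.2253,0.0847,0,0,0],[-0.414,-0.2253,0.0847,0,0,0],[0,0,0,0,0,0]]], "grip": 1, "force": 40}}

```text
clock: 3.12
tool_pos: [0.6369, 0.2539, 0.1481]
ee_rot: [-0.03, 1.0, -0.0, -0.001]
contact_force: [-0.7, 0.6, -0.3]
finger_gap: 0.0854
finger_force: 0.0
```

```bash
python3 p.py .6355 .256 .027 93.65; python3 -c "
from h import *
for c in('top','side'):
    im=r.read_camera(c);cv2.imwrite(f'pics/{c}1.png',im)
im=cv2.imread('pics/side1.png');cv2.imwrite('pics/s1z.png',cv2.resize(im[170:350,90:290],(800,600)*1 if 0 else (660,594),interpolation=cv2.INTER_CUBIC))"
```

```text
clk 3.12 pos [0.6369 0.2539 0.1481] phi 93.44 tilt [-0.0014 -0.001  -1.    ] j [ 0.38  0.66  0.44  1.35 -0.    0.32] gap 0.0854 ff 0.0 cf [-0.7  0.6 -0.3]
rot 1 rows rz -0.0012 | shift 4 rows of [0.0041 0.007  0.3783] total [0.0162 0.028  1.5132]
```

View pics/s1z.png

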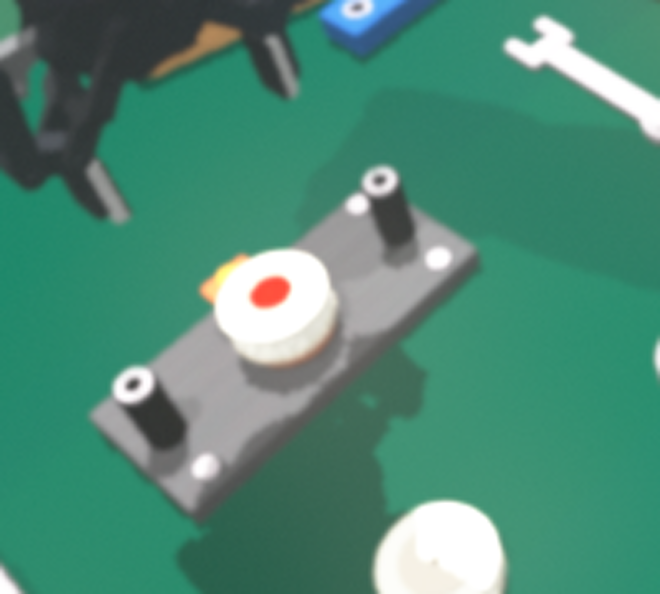

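The gripper (at top left of this view) is above the pole. The puck with its red dot (crop px about 270,292) sits between the pillars, and nothing is in the way of the descent.

Request:
{"fn": "apply_moves", "kwargs": {"moves": [[[0.016,0.028,0.3,0,0,0],[0,0,0.3,0,0,0],[0,0,0.3,0,0,0],[0,0,0.3,0,0,0],[0,0,0.25,0,0,0],[0,0,0.139,0,0,0],[0,0,0,0,0,0],[0,0,0,0,0,0]]]}}

```text
clock: 4.22
tool_pos: [0.6345, 0.2587, 0.0242]
ee_rot: [-0.032, 0.999, 0.0, 0.001]
contact_force: [-0.5, -0.2, -0.2]
finger_gap: 0.0855
finger_force: 0.0
```

Request:
{"fn": "apply_moves", "kwargs": {"moves": [[[0,0,0,0,0,0],[0,0,0,0,0,0],[0,0,0,0,0,0],[0,0,0,0,0,0],[0,0,0,0,0,0],[0,0,0,0,0,0],[0,0,0,0,0,0],[0,0,0,0,0,0]]], "grip": 0, "force": 40}}

```text
clock: 5.22
tool_pos: [0.6348, 0.2581, 0.0242]
ee_rot: [-0.032, 0.999, 0.0, 0.001]
contact_force: [0.2, -1.3, 5.3]
finger_gap: 0.0548
finger_force: 43.2
```

```bash
python3 p.py .664 -.17 .13 93.65
```

```text
clk 5.22 pos [0.6348 0.2581 0.0242] phi 93.62 tilt [ 2.e-03  6.e-04 -1.e+00] j [ 0.39  0.74  0.26  1.09 -0.    0.32] gap 0.0548 ff 43.217947483062744 cf [ 0.2 -1.3  5.3]
rot 1 rows rz -0.0001 | shift 12 rows of [-0.002  -0.447  -0.1102] total [-0.024  -5.3638 -1.3229]
```

Request:
{"fn": "apply_moves", "kwargs": {"moves": [[[0,0,-0.25,0,0,0],[0,0,-0.35,0,0,0],[0,0,-0.4,0,0,0],[0,0,-0.32,0,0,0],[0,-0.3,0,0,0,0],[-0.003,-0.5,0,0,0,0],[-0.003,-0.5,0,0,0,0],[-0.003,-0.5,0,0,0,0],[-0.003,-0.5,0,0,0,0],[-0.003,-0.5,0,0,0,0],[-0.003,-0.5,0,0,0,0],[-0.003,-0.5,0,0,0,0],[-0.003,-0.5,0,0,0,0],[0,-0.5,0,0,0,0],[0,-0.4,0,0,0,0],[0,-0.16,0,0,0,0],[0,0,0,0,0,0],[0,0,0,0,0,0]]]}}

```text
clock: 7.48
tool_pos: [0.6627, -0.1685, 0.128]
ee_rot: [-0.032, 0.999, 0.0, -0.001]
contact_force: [0.1, -0.5, -1.5]
finger_gap: 0.0545
finger_force: 42.7
```

```bash
python3 p.py .664 -.17 .0045 93.65
```

```text
clk 7.47 pos [ 0.6627 -0.1685  0.128 ] phi 93.71 tilt [-1.1e-03  9.0e-04 -1.0e+00] j [-0.25  0.67  0.4   1.3   0.   -0.31] gap 0.0545 ff 42.743074893951416 cf [ 0.1 -0.5 -1.5]
rot 1 rows rz 0.0003 | shift 4 rows of [-0.0036 -0.0048  0.3858] total [-0.0145 -0.0192  1.5431]
```

Request:
{"fn": "apply_moves", "kwargs": {"moves": [[[0,0,0.3,0,0,0],[0,0,0.4,0,0,0],[0,0,0.4,0,0,0],[0,0,0.25,0,0,0],[0,0,0.1,0,0,0],[0,0,0.07,0,0,0],[0,0,0.02,0,0,0],[0,0,0,0,0,0],[0,0,0,0,0,0],[0,0,0,0,0,0]]]}}

```text
clock: 8.72
tool_pos: [0.6633, -0.17, 0.0058]
ee_rot: [-0.032, 0.999, -0.0, 0.0]
contact_force: [0.5, 0.5, -2.1]
finger_gap: 0.055
finger_force: 42.8
```

Request:
{"fn": "apply_moves", "kwargs": {"moves": [[[0,0,0,0,0,0],[0,0,0,0,0,0],[0,0,0,0,0,0],[0,0,0,0,0,0],[0,0,-0.3,0,0,0],[0,0,-0.5,0,0,0],[0,0,-0.5,0,0,0],[0,0,-0.2,0,0,0],[0,0,0,0,0,0]]], "grip": 1}}

```text
clock: 9.85
tool_pos: [0.6638, -0.17, 0.1263]
ee_rot: [-0.032, 0.999, -0.0, 0.001]
contact_force: [0.2, 0.9, -0.2]
finger_gap: 0.0852
finger_force: 0.0
```

```bash
python3 p.py .470 .290 .13 93.65; python3 -c "
from h import *
for c in('side','top'):
    im=r.read_camera(c);cv2.imwrite(f'pics/{c}2.png',im)
a=cv2.imread('pics/side2.png');b=cv2.imread('pics/top2.png')
cv2.imwrite('pics/c2.png',np.vstack([cv2.resize(a[100:220,230:430],(500,300)),cv2.resize(b[90:210,110:310],(500,300))]))"
```

```text
clk 9.85 pos [ 0.6638 -0.17    0.1263] phi 93.64 tilt [ 2.4e-03 -6.0e-04 -1.0e+00] j [-0.25  0.67  0.4   1.3  -0.   -0.31] gap 0.0852 ff 0.0 cf [ 0.2  0.9 -0.2]
rot 1 rows rz -0.0001 | shift 13 rows of [ 0.1578  0.4533 -0.0036] total [ 2.0516  5.8924 -0.0466]
```

View pics/c2.png

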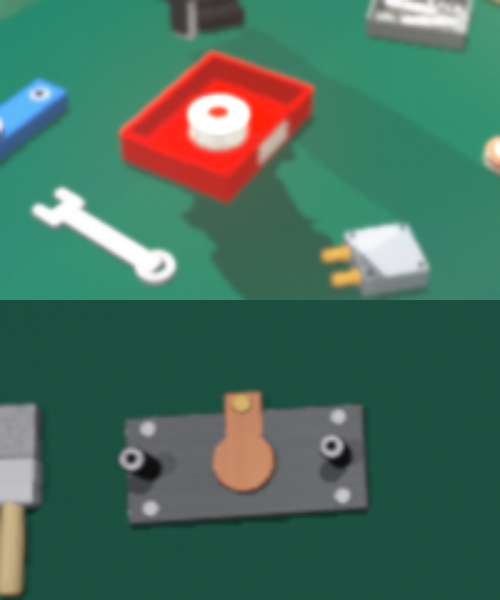

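The failed puck (red dot) lies flat in the tray. The bare copper pole now shows in the top view at full-res px about (207,154), so I'll measure it there and then move to the thyristor.

Request:
{"fn": "apply_moves", "kwargs": {"moves": [[[0.1,0.3,0,0,0,0],[0.2,0.55,0,0,0,0],[0.2,0.55,0,0,0,0],[0.2,0.55,0,0,0,0],[0.2,0.55,0,0,0,0],[0.2,0.55,0,0,0,0],[0.2,0.55,0,0,0,0],[0.2,0.55,0,0,0,0],[0.2,0.55,0,0,0,0],[0.2,0.55,0,0,0,0],[0.15,0.4,0,0,0,0],[0.1,0.24,0,0,0,0],[0,0,0,0,0,0],[0,0,0,0,0,0]]]}}

```text
clock: 11.7
tool_pos: [0.461, 0.2886, 0.124]
ee_rot: [-0.032, 0.999, -0.001, -0.001]
contact_force: [0.5, 0.2, -0.3]
finger_gap: 0.0853
finger_force: 0.0
```

```bash
python3 - <<'E'
from h import *
im=cv2.imread("pics/top2.png");b,g,rr=[im[...,i].astype(float) for i in range(3)]
m=((rr>1.35*b)&(rr>1.15*g)&(rr>80)).astype(np.uint8);m[:,:185]=0;m[:,235:]=0;m[:130]=0;m[180:]=0
k=cv2.getStructuringElement(2,(15,15));o=cv2.morphologyEx(m,2,k);u,a=mom(o);print(u,a,np.pi*(.025*463.7/.965)**2,onz("top",u,.025)[0].round(4))
ext=np.argwhere(m)[:,::-1];print("cols",ext[ext[:,1]>148][:,0].min(),ext[ext[:,1]>148][:,0].max(),"bottom",ext[:,1].max())
print(onz("top",[207.2,154.4],.025))
E
python3 p.py .470 .290 .004 93.65
```

```text
[207.04718417 149.67579909] 657.0 453.3665301725199 [0.6474 0.2563 0.025 ]
cols 195 219 bottom 166
[[0.63732758 0.25571851 0.025     ]]
clk 11.7 pos [0.461  0.2886 0.124 ] phi 93.62 tilt [-0.002  -0.0017 -1.    ] j [ 0.56  0.4  -0.06  1.11 -0.    0.5 ] gap 0.0853 ff 0.0 cf [ 0.5  0.2 -0.3]
rot 1 rows rz -0.0002 | shift 4 rows of [-0.0282  0.0026  0.375 ] total [-0.1129  0.0105  1.4998]
```

Request:
{"fn": "apply_moves", "kwargs": {"moves": [[[-0.113,0.01,0.3,0,0,0],[0,0,0.4,0,0,0],[0,0,0.4,0,0,0],[0,0,0.25,0,0,0],[0,0,0.15,0,0,0],[0,0,0,0,0,0],[0,0,0,0,0,0],[0,0,0,0,0,0]]]}}

```text
clock: 12.7
tool_pos: [0.4713, 0.2913, 0.0064]
ee_rot: [-0.032, 0.999, 0.001, 0.001]
contact_force: [0.0, 0.3, 0.7]
finger_gap: 0.0853
finger_force: 0.0
```

```bash
python3 p.py .470 .290 .004 93.65
```

```text
clk 12.7 pos [0.4713 0.2913 0.0064] phi 93.63 tilt [ 0.0018  0.0011 -1.    ] j [ 0.55  0.54 -0.18  0.85 -0.    0.49] gap 0.0853 ff 0.0 cf [0.  0.3 0.7]
rot 1 rows rz -0.0001 | shift 1 rows of [ 0.0175 -0.0157  0.0294] total [ 0.0175 -0.0157  0.0294]
```

Request:
{"fn": "apply_moves", "kwargs": {"moves": [[[0,0,0,0,0,0],[0,0,0,0,0,0],[0,0,0,0,0,0],[0,0,0,0,0,0],[0,0,0,0,0,0],[0,0,0,0,0,0],[0,0,0,0,0,0],[0,0,0,0,0,0]]], "grip": 0}}

```text
clock: 13.7
tool_pos: [0.4708, 0.2911, 0.0061]
ee_rot: [-0.032, 0.999, 0.0, 0.0]
contact_force: [-0.4, -1.9, 5.6]
finger_gap: 0.0544
finger_force: 42.2
```

```bash
python3 p.py .470 .290 .10 93.65
```

```text
clk 13.7 pos [0.4708 0.2911 0.0061] phi 93.64 tilt [ 1.e-03  4.e-04 -1.e+00] j [ 0.55  0.54 -0.18  0.85 -0.    0.49] gap 0.0544 ff 42.16720104217529 cf [-0.4 -1.9  5.6]
rot 1 rows rz -0.0001 | shift 3 rows of [ 0.0037 -0.0042 -0.3912] total [ 0.0112 -0.0126 -1.1737]
```

Request:
{"fn": "apply_moves", "kwargs": {"moves": [[[0,0,-0.3,0,0,0],[0,0,-0.5,0,0,0],[0,0,-0.45,0,0,0],[0,0,-0.2,0,0,0],[-0.2,-0.05,0,0,0,0],[-0.4,-0.1,0,0,0,0],[-0.4,-0.1,0,0,0,0],[-0.4,-0.1,0,0,0,0],[-0.35,-0.1,0,0,0,0],[-0.2,-0.1,0,0,0,0],[-0.1,-0.02,0,0,0,0],[0,0,0,0,0,0],[0,0,0,0,0,0]]]}}

```text
clock: 15.32
tool_pos: [0.6362, 0.256, 0.1206]
ee_rot: [-0.032, 0.999, -0.0, -0.001]
contact_force: [-0.4, 0.1, -2.2]
finger_gap: 0.0546
finger_force: 43.3
```

```bash
python3 p.py .6367 .2551 .06 93.65
```

```text
clk 15.32 pos [0.6362 0.256  0.1206] phi 93.67 tilt [-1.5e-03 -4.0e-04 -1.0e+00] j [0.38 0.67 0.39 1.29 0.   0.32] gap 0.0546 ff 43.262627720832825 cf [-0.4  0.1 -2.2]
rot 1 rows rz 0.0001 | shift 2 rows of [-0.0025 -0.0061  0.3785] total [-0.005  -0.0122  0.7569]
```

Request:
{"fn": "apply_moves", "kwargs": {"moves": [[[0,0,0.3,0,0,0],[0,0,0.3,0,0,0],[0,0,0.16,0,0,0],[0,0,0,0,0,0],[0,0,0,0,0,0],[0,0,0,0,0,0],[0,0,0,0,0,0]]]}}

```text
clock: 16.2
tool_pos: [0.6376, 0.256, 0.0614]
ee_rot: [-0.032, 0.999, 0.0, 0.001]
contact_force: [0.7, -1.1, -2.0]
finger_gap: 0.0544
finger_force: 43.3
```

```bash
python3 p.py .6367 .2551 .032 93.65
```

```text
clk 16.2 pos [0.6376 0.256  0.0614] phi 93.64 tilt [ 1.4e-03  6.0e-04 -1.0e+00] j [ 0.38  0.72  0.31  1.16 -0.    0.32] gap 0.0544 ff 43.2620644569397 cf [ 0.7 -1.1 -2. ]
rot 1 rows rz -0.0001 | shift 1 rows of [ 0.0117 -0.0107  0.3674] total [ 0.0117 -0.0107  0.3674]
```

Request:
{"fn": "apply_moves", "kwargs": {"moves": [[[0.008,-0.01,0.15,0,0,0],[0,0,0.12,0,0,0],[0,0,0.07,0,0,0],[0,0,0.03,0,0,0],[0,0,0,0,0,0],[0,0,0,0,0,0],[0,0,0,0,0,0]]]}}

```text
clock: 17.08
tool_pos: [0.6365, 0.255, 0.0312]
ee_rot: [-0.032, 0.999, 0.0, 0.0]
contact_force: [-2.4, -0.0, 3.1]
finger_gap: 0.0542
finger_force: 43.6
```

```bash
python3 p.py .6367 .2551 .032 93.65
```

```text
clk 17.07 pos [0.6365 0.255  0.0312] phi 93.64 tilt [ 1.e-04  0.e+00 -1.e+00] j [ 0.38  0.74  0.27  1.1  -0.    0.32] gap 0.0542 ff 43.56232702732086 cf [-2.4 -0.   3.1]
rot 1 rows rz -0.0001 | shift 1 rows of [-0.0032  0.0012 -0.0094] total [-0.0032  0.0012 -0.0094]
```

Request:
{"fn": "apply_moves", "kwargs": {"moves": [[[0,0,0,0,0,0],[0,0,0,0,0,0],[0,0,0,0,0,0],[0,0,0,0,0,0],[0,0,-0.2,0,0,0],[0,0,-0.4,0,0,0],[0,0,-0.4,0,0,0],[0,0,-0.2,0,0,0],[0,0,0,0,0,0]]], "grip": 1}}

```text
clock: 18.2
tool_pos: [0.6376, 0.2554, 0.1291]
ee_rot: [-0.032, 0.999, 0.001, 0.002]
contact_force: [0.7, -0.6, -1.3]
finger_gap: 0.0855
finger_force: 0.0
```

```bash
python3 p.py .441 -.119 .13 140.5
```

```text
clk 18.2 pos [0.6376 0.2554 0.1291] phi 93.64 tilt [ 0.0037  0.0015 -1.    ] j [0.38 0.67 0.4  1.3  0.   0.32] gap 0.0855 ff 0.0 cf [ 0.7 -0.6 -1.3]
rot 5 rows rz -0.0521 | shift 11 rows of [ 0.4704 -0.0983 -0.0011] total [ 5.1743 -1.0811 -0.0117]
```

Request:
{"fn": "apply_moves", "kwargs": {"moves": [[[0,0,0,0,0,-0.0521],[0,0,0,0,0,-0.0521],[0,0,0,0,0,-0.0521],[0,0,0,0,0,-0.0521],[0,0,0,0,0,-0.0521],[0.3,-0.06,0,0,0,0],[0.5,-0.1,0,0,0,0],[0.5,-0.1,0,0,0,0],[0.5,-0.1,0,0,0,0],[0.5,-0.1,0,0,0,0],[0.5,-0.1,0,0,0,0],[0.5,-0.1,0,0,0,0],[0.5,-0.1,0,0,0,0],[0.5,-0.12,0,0,0,0],[0.5,-0.12,0,0,0,0],[0.37,-0.08,0,0,0,0],[0,0,0,0,0,0],[0,0,0,0,0,0]]]}}

```text
clock: 20.45
tool_pos: [0.4399, -0.1188, 0.1261]
ee_rot: [-0.427, 0.904, 0.001, -0.0]
contact_force: [0.1, -0.5, 0.1]
finger_gap: 0.0855
finger_force: 0.0
```

```bash
python3 - <<'E'
from h import *
for c in('side','top'):
    im=r.read_camera(c);cv2.imwrite(f'pics/{c}3.png',im)
a=cv2.imread('pics/side3.png');b=cv2.imread('pics/top3.png')
cv2.imwrite('pics/c3.png',np.hstack([cv2.resize(a[150:250,320:440],(480,400),interpolation=cv2.INTER_CUBIC),cv2.resize(a[210:330,110:240],(320,400))]))
# plate model fit on initial images: hull of block + nipples mask iou
im={c:cv2.imread(f"pics/{c}0.png") for c in("top","side")}
tgt={c:comp(fg(im[c]),proj(c,[[.44,-.11,.011]])[0]) for c in im}
def ren(c,x,y,a):
    Rz=R.from_euler("z",a).as_matrix();m=np.zeros((1600,2560),np.uint8)
    B=[(-.028,.028,-.028,.028,0,.022)]+[(.028,.05,s-.005,s+.005,.006,.016) for s in(-.014,.014)]
    for b in B:
        P=np.array([[p,q,z] for p in b[:2] for q in b[2:4] for z in b[4:]])@Rz.T+[x,y,0]
        cv2.fillConvexPoly(m,cv2.convexHull(((proj(c,P)+.5)*4).astype(np.int32)),1)
    return cv2.resize(m.astype(np.float32),(640,400),interpolation=cv2.INTER_AREA)
from scipy.optimize import minimize
for cs in(["top"],["side"],["top","side"]):
    f=lambda v:sum(np.abs(ren(c,v[0]/100,v[1]/100,v[2]/10)-cv2.GaussianBlur(tgt[c].astype(np.float32),(3,3),.5)).sum() for c in cs)
    s=minimize(f,[44.1,-11.9,8.8],method="Nelder-Mead",options=dict(initial_simplex=[[44.1,-11.9,8.8],[44.5,-11.9,8.8],[44.1,-11.5,8.8],[44.1,-11.9,9.3]]));print(cs,s.x[:2]/100,np.degrees(s.x[2]/10),s.fun)
E
python3 p.py .441 -.119 .004 140.5
```

```text
['top'] [ 0.44300614 -0.11952681] 51.57004918778548 66.60545349121094
['side'] [ 0.44112019 -0.12036886] 52.67630987265835 57.22258377075195
['top', 'side'] [ 0.44221269 -0.12006948] 52.8125118694449 148.05621337890625
clk 20.55 pos [ 0.4404 -0.1185  0.1264] phi 140.6 tilt [-7.e-04  4.e-04 -1.e+00] j [-0.26  0.23 -0.29  1.05  0.   -1.15] gap 0.0856 ff 0.0 cf [ 0.3 -0.1 -0.2]
rot 1 rows rz 0.0005 | shift 4 rows of [ 1.000e-04 -2.600e-03  3.825e-01] total [ 3.0000e-04 -1.0400e-02  1.5301e+00]
```

View pics/c3.png

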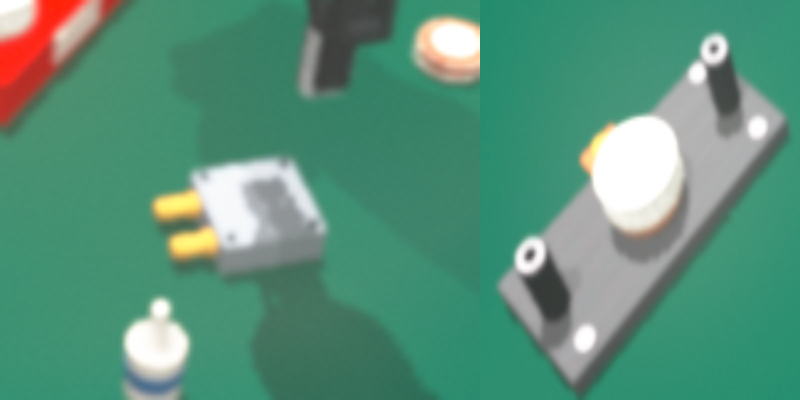

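The left crop shows the plate with its nipples pointing left, and the hand is above and clear of it. The right crop shows the good puck seated flat on the pole. Both are as expected.

Request:
{"fn": "apply_moves", "kwargs": {"moves": [[[0,-0.02,0.3,0,0,-0.008],[0,0,0.4,0,0,0],[0,0,0.4,0,0,0],[0,0,0.25,0,0,0],[0,0,0.15,0,0,0],[0,0,0,0,0,0],[0,0,0,0,0,0],[0,0,0,0,0,0]]]}}

```text
clock: 21.55
tool_pos: [0.4424, -0.1204, 0.0077]
ee_rot: [-0.438, 0.899, -0.001, 0.001]
contact_force: [-0.2, -0.5, -0.5]
finger_gap: 0.0855
finger_force: 0.0
```

Request:
{"fn": "apply_moves", "kwargs": {"moves": [[[0,0,0,0,0,0],[0,0,0,0,0,0],[0,0,0,0,0,0],[0,0,0,0,0,0],[0,0,0,0,0,0],[0,0,0,0,0,0],[0,0,0,0,0,0],[0,0,0,0,0,0]]], "grip": 0}}

```text
clock: 22.55
tool_pos: [0.4419, -0.1204, 0.0075]
ee_rot: [-0.438, 0.899, -0.0, 0.0]
contact_force: [-1.5, 0.1, 6.5]
finger_gap: 0.0547
finger_force: 43.0
```

```bash
python3 p.py .442 -.12 .13 142
```

```text
clk 22.55 pos [ 0.4419 -0.1204  0.0075] phi 141.96 tilt [ 1.e-03 -3.e-04 -1.e+00] j [-0.27  0.39 -0.44  0.74 -0.   -1.17] gap 0.0547 ff 42.97513961791992 cf [-1.5  0.1  6.5]
rot 1 rows rz -0.0002 | shift 4 rows of [-0.0012  0.0004 -0.3827] total [-0.0049  0.0017 -1.531 ]
```

Request:
{"fn": "apply_moves", "kwargs": {"moves": [[[0,0,-0.3,0,0,0],[0,0,-0.5,0,0,0],[0,0,-0.5,0,0,0],[0,0,-0.35,0,0,0],[0,0,0,0,0,0.0537],[0,0,0,0,0,0.0537],[0,0,0,0,0,0.0537],[0,0,0,0,0,0.0537],[0,0,0,0,0,0.0537],[-0.15,0.25,0,0,0,0],[-0.28,0.46,0,0,0,0],[-0.28,0.46,0,0,0,0],[-0.28,0.46,0,0,0,0],[-0.28,0.46,0,0,0,0],[-0.28,0.46,0,0,0,0],[-0.28,0.46,0,0,0,0],[-0.28,0.46,0,0,0,0],[-0.28,0.46,0,0,0,0],[-0.2,0.4,0,0,0,0],[-0.13,0.2,0,0,0,0]]]}}

```text
clock: 25.05
tool_pos: [0.6354, 0.2571, 0.1372]
ee_rot: [-0.033, 0.999, -0.0, -0.001]
contact_force: [-0.9, -0.8, -2.1]
finger_gap: 0.055
finger_force: 43.7
```

Request:
{"fn": "apply_moves", "kwargs": {"moves": [[[0,0,0,0,0,0],[0,0,0,0,0,0],[0,0,0,0,0,0]]]}}

```text
clock: 25.42
tool_pos: [0.6353, 0.254, 0.1388]
ee_rot: [-0.031, 1.0, -0.0, -0.0]
contact_force: [0.8, -0.2, -1.1]
finger_gap: 0.0548
finger_force: 43.7
```

```bash
python3 p.py .6365 .2551 .085 93.65
```

```text
clk 25.43 pos [0.6353 0.254  0.1388] phi 93.57 tilt [-7.e-04 -5.e-04 -1.e+00] j [ 0.38  0.66  0.42  1.33 -0.    0.32] gap 0.0548 ff 43.70183050632477 cf [ 0.8 -0.2 -1.1]
rot 1 rows rz -0.0005 | shift 2 rows of [-0.008   0.0061  0.3363] total [-0.016   0.0121  0.6727]
```

Request:
{"fn": "apply_moves", "kwargs": {"moves": [[[-0.01,0.005,0.25,0,0,0],[0,0,0.27,0,0,0],[0,0,0.15,0,0,0],[0,0,0,0,0,0],[0,0,0,0,0,0],[0,0,0,0,0,0],[0,0,0,0,0,0]]]}}

```text
clock: 26.3
tool_pos: [0.6369, 0.2559, 0.0861]
ee_rot: [-0.032, 0.999, 0.0, 0.001]
contact_force: [-0.6, 0.7, -2.4]
finger_gap: 0.0547
finger_force: 43.7
```

```bash
python3 p.py .6365 .2551 .0585 93.65
```

```text
clk 26.3 pos [0.6369 0.2559 0.0861] phi 93.64 tilt [ 1.3e-03  5.0e-04 -1.0e+00] j [0.38 0.7  0.34 1.21 0.   0.32] gap 0.0547 ff 43.67551624774933 cf [-0.6  0.7 -2.4]
rot 1 rows rz -0.0 | shift 1 rows of [ 0.0051 -0.0099  0.3451] total [ 0.0051 -0.0099  0.3451]
```

Request:
{"fn": "apply_moves", "kwargs": {"moves": [[[0.003,-0.01,0.15,0,0,0],[0,0,0.12,0,0,0],[0,0,0.06,0,0,0],[0,0,0.02,0,0,0],[0,0,0,0,0,0],[0,0,0,0,0,0],[0,0,0,0,0,0]]]}}

```text
clock: 27.18
tool_pos: [0.6354, 0.2545, 0.0587]
ee_rot: [-0.032, 0.999, -0.0, -0.001]
contact_force: [-4.8, -2.9, 7.5]
finger_gap: 0.0547
finger_force: 44.7
```

```bash
python3 p.py .6365 .2551 .0585 93.65
```

```text
clk 27.18 pos [0.6354 0.2545 0.0587] phi 93.64 tilt [-1.1e-03 -6.0e-04 -1.0e+00] j [ 0.38  0.71  0.3   1.16 -0.    0.32] gap 0.0547 ff 44.690077900886536 cf [-4.8 -2.9  7.5]
rot 1 rows rz -0.0001 | shift 1 rows of [-0.0148  0.0071  0.0021] total [-0.0148  0.0071  0.0021]
```

Contact made; release and look.

Request:
{"fn": "apply_moves", "kwargs": {"moves": [[[0,0,0,0,0,0],[0,0,0,0,0,0],[0,0,0,0,0,0],[0,0,0,0,0,0],[0,0,-0.2,0,0,0],[0,0,-0.4,0,0,0],[0,0,-0.3,0,0,0],[0,0,-0.1,0,0,0],[0,0,0,0,0,0]]], "grip": 1}}

```text
clock: 28.3
tool_pos: [0.6366, 0.255, 0.1382]
ee_rot: [-0.032, 0.999, 0.0, 0.001]
contact_force: [-0.3, 0.1, -0.2]
finger_gap: 0.0851
finger_force: 0.0
```

```bash
python3 p.py .424 -.313 .13 93.65
```

```text
clk 28.3 pos [0.6366 0.255  0.1382] phi 93.64 tilt [ 1.6e-03  7.0e-04 -1.0e+00] j [0.38 0.66 0.42 1.33 0.   0.32] gap 0.0851 ff 0.0 cf [-0.3  0.1 -0.2]
rot 1 rows rz -0.0001 | shift 16 rows of [ 0.194  -0.4323  0.0064] total [ 3.1047 -6.917   0.1026]
```

Request:
{"fn": "apply_moves", "kwargs": {"moves": [[[0.1,-0.25,0,0,0,0],[0.22,-0.5,0,0,0,0],[0.23,-0.5,0,0,0,0],[0.23,-0.5,0,0,0,0],[0.23,-0.5,0,0,0,0],[0.23,-0.5,0,0,0,0],[0.23,-0.5,0,0,0,0],[0.23,-0.5,0,0,0,0],[0.23,-0.5,0,0,0,0],[0.23,-0.5,0,0,0,0],[0.23,-0.5,0,0,0,0],[0.23,-0.5,0,0,0,0],[0.23,-0.5,0,0,0,0],[0.23,-0.5,0,0,0,0],[0.16,-0.4,0,0,0,0],[0.095,-0.267,0,0,0,0],[0,0,0,0,0,0],[0,0,0,0,0,0],[0,0,0,0,0,0]]]}}

```text
clock: 30.68
tool_pos: [0.4078, -0.3531, 0.1369]
ee_rot: [-0.032, 0.999, 0.0, -0.0]
contact_force: [0.1, -0.9, 0.1]
finger_gap: 0.0856
finger_force: 0.0
```

```bash
python3 p.py .424 -.313 .0 93.65; python3 - <<'E'
from h import *
for c in('side','top'):
    im=r.read_camera(c);cv2.imwrite(f'pics/{c}4.png',im)
a=cv2.imread('pics/side4.png');b=cv2.imread('pics/top4.png')
cv2.imwrite('pics/c4.png',np.hstack([cv2.resize(a[210:330,110:240],(390,360),interpolation=cv2.INTER_CUBIC),cv2.resize(b[110:200,150:250],(400,360),interpolation=cv2.INTER_CUBIC)]))
E
```

```text
clk 30.68 pos [ 0.4078 -0.3531  0.1369] phi 93.72 tilt [-6.e-04  8.e-04 -1.e+00] j [-0.71  0.38 -0.06  1.14  0.   -0.78] gap 0.0856 ff 0.0 cf [ 0.1 -0.9  0.1]
rot 1 rows rz 0.0004 | shift 4 rows of [-0.0586  0.1218  0.4279] total [-0.2344  0.4873  1.7117]
```

View pics/c4.png

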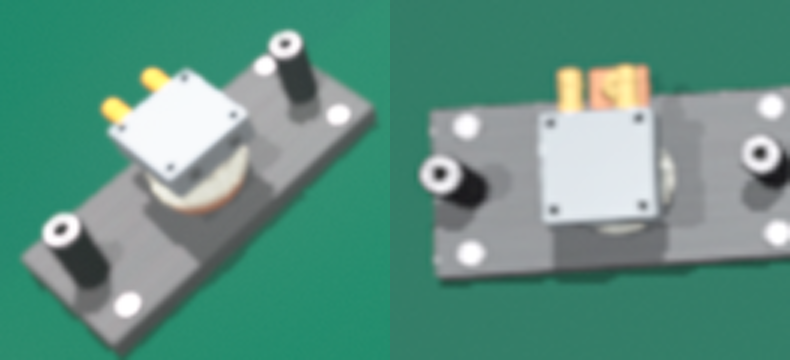

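The plate lies on the puck with its nipples pointing square to the pillars' line. In the top view its corners are at crop px (540,115), (655,107), (660,215) and (545,222). I'll check how well it is centred.

```bash
python3 - <<'E'
from h import *
q=np.array([(540,113),(656,107),(661,216),(544,223)],float)
uv=np.c_[(q[:,0]-390)/4+150-.4,q[:,1]/4+110-.4]
w=onz("top",uv,.073);print(w.round(4).tolist(),w.mean(0))
q=np.array([(107,131),(186,70),(249,115),(180,172)],float)
uv=np.c_[q[:,0]/3+110-.3,q[:,1]/3+210-.3];w=onz("side",uv,.073);print(w.round(4).tolist(),w.mean(0))
im={c:cv2.imread(f"pics/{c}4.png") for c in("top","side")}
for c in im:  # pillar tops cross check, dark holes
    print(c,proj(c,[[.6361,.2551,.073]]))
print("pillars",onz("top",[((440-390)/4+149.6,174/4+109.6),((760-390)/4+149.6,153/4+109.6)],.063).round(4).tolist(),onz("side",[(61/3+109.7,231/3+209.7),(286/3+109.7,43/3+209.7)],.063).round(4).tolist())
E
python3 p.py .424 -.313 .0 93.65
```

```text
[[0.6618, 0.2845, 0.073], [0.6649, 0.2271, 0.073], [0.6097, 0.2234, 0.073], [0.6063, 0.2809, 0.073]] [0.63567087 0.25396344 0.073     ]
[[0.6595, 0.2839, 0.073], [0.6619, 0.229, 0.073], [0.6062, 0.2251, 0.073], [0.6041, 0.273, 0.073]] [0.63290831 0.25274627 0.073     ]
top [[201.61137034 150.53091334]]
side [[167.62389703 249.92279824]]
pillars [[0.6328, 0.3362, 0.063], [0.6435, 0.1767, 0.063]] [[0.6301, 0.3349, 0.063], [0.6413, 0.1742, 0.063]]
clk 30.77 pos [ 0.4079 -0.3533  0.1372] phi 93.72 tilt [-1.e-04  3.e-04 -1.e+00] j [-0.71  0.38 -0.06  1.14  0.   -0.78] gap 0.0852 ff 0.0 cf [0.5 0.7 0.3]
rot 1 rows rz 0.0004 | shift 4 rows of [-0.0581  0.1226  0.4289] total [-0.2323  0.4903  1.7156]
```

Request:
{"fn": "apply_moves", "kwargs": {"moves": [[[-0.116,0.245,0.1,0,0,0],[-0.116,0.245,0.3,0,0,0],[0,0,0.4,0,0,0],[0,0,0.4,0,0,0],[0,0,0.2,0,0,0],[0,0,0.1,0,0,0],[0,0,0,0,0,0],[0,0,0,0,0,0],[0,0,0,0,0,0]]]}}

```text
clock: 31.9
tool_pos: [0.4243, -0.3145, 0.0182]
ee_rot: [-0.032, 0.999, -0.001, 0.001]
contact_force: [-0.0, -0.1, 0.7]
finger_gap: 0.0853
finger_force: 0.0
```

```bash
python3 p.py .4241 -.3128 .002 93.65
```

```text
clk 31.9 pos [ 0.4243 -0.3145  0.0182] phi 93.63 tilt [ 0.0015 -0.0011 -1.    ] j [-0.64  0.48 -0.24  0.84 -0.   -0.7 ] gap 0.0853 ff 0.0 cf [-0.  -0.1  0.7]
rot 1 rows rz -0.0001 | shift 1 rows of [0.0008 0.021  0.2029] total [0.0008 0.021  0.2029]
```

Request:
{"fn": "apply_moves", "kwargs": {"moves": [[[0,0.015,0.13,0,0,0],[0,0,0.06,0,0,0],[0,0,0,0,0,0],[0,0,0,0,0,0],[0,0,0,0,0,0]]]}}

```text
clock: 32.52
tool_pos: [0.4238, -0.3128, 0.0022]
ee_rot: [-0.032, 0.999, -0.0, 0.0]
contact_force: [-1.0, 0.0, -0.8]
finger_gap: 0.0856
finger_force: 0.0
```

Request:
{"fn": "apply_moves", "kwargs": {"moves": [[[0,0,0,0,0,0],[0,0,0,0,0,0],[0,0,0,0,0,0],[0,0,0,0,0,0],[0,0,0,0,0,0],[0,0,0,0,0,0],[0,0,0,0,0,0],[0,0,0,0,0,0],[0,0,0,0,0,0]]], "grip": 0, "force": 30}}

```text
clock: 33.65
tool_pos: [0.4236, -0.3128, 0.0024]
ee_rot: [-0.032, 0.999, -0.0, 0.0]
contact_force: [-0.7, 0.2, 5.8]
finger_gap: 0.0403
finger_force: 30.3
```

```bash
python3 p.py .6367 .2553 .15 93.65
```

```text
clk 33.65 pos [ 0.4236 -0.3128  0.0024] phi 93.64 tilt [ 2.e-04 -2.e-04 -1.e+00] j [-0.64  0.5  -0.26  0.81 -0.   -0.7 ] gap 0.0403 ff 30.269292891025543 cf [-0.7  0.2  5.8]
rot 1 rows rz -0.0001 | shift 16 rows of [-0.1944  0.4323 -0.1153] total [-3.1099  6.917  -1.8453]
```

Request:
{"fn": "apply_moves", "kwargs": {"moves": [[[0,0,-0.28,0,0,0],[0,0,-0.5,0,0,0],[0,0,-0.5,0,0,0],[0,0,-0.3,0,0,0],[0,0,-0.2,0,0,0],[-0.125,0.285,0,0,0,0],[-0.22,0.488,0,0,0,0],[-0.22,0.488,0,0,0,0],[-0.22,0.488,0,0,0,0],[-0.22,0.488,0,0,0,0],[-0.22,0.488,0,0,0,0],[-0.22,0.488,0,0,0,0],[-0.22,0.488,0,0,0,0],[-0.22,0.488,0,0,0,0],[-0.22,0.488,0,0,0,0],[-0.22,0.488,0,0,0,0],[-0.22,0.488,0,0,0,0],[-0.22,0.488,0,0,0,0],[-0.22,0.488,0,0,0,0],[-0.125,0.288,0,0,0,0]]]}}

```text
clock: 36.15
tool_pos: [0.6368, 0.2575, 0.143]
ee_rot: [-0.033, 0.999, -0.0, -0.001]
contact_force: [0.1, 0.4, -1.3]
finger_gap: 0.0404
finger_force: 30.6
```

Request:
{"fn": "apply_moves", "kwargs": {"moves": [[[0,0,0,0,0,0],[0,0,0,0,0,0],[0,0,0,0,0,0],[0,0,0,0,0,0]]]}}

```text
clock: 36.65
tool_pos: [0.6368, 0.2543, 0.1448]
ee_rot: [-0.031, 1.0, -0.0, 0.0]
contact_force: [-0.2, 0.3, -0.2]
finger_gap: 0.0405
finger_force: 30.6
```

```bash
python3 p.py .6370 .2553 .1 93.65
```

```text
clk 36.65 pos [0.6368 0.2543 0.1448] phi 93.56 tilt [ 1.e-04 -0.e+00 -1.e+00] j [ 0.38  0.66  0.43  1.34 -0.    0.32] gap 0.0405 ff 30.597496032714844 cf [-0.2  0.3 -0.2]
rot 1 rows rz -0.0005 | shift 2 rows of [-0.0017  0.0062  0.2799] total [-0.0034  0.0125  0.5598]
```

Request:
{"fn": "apply_moves", "kwargs": {"moves": [[[0,0,0.25,0,0,0],[0,0,0.2,0,0,0],[0,0,0.11,0,0,0],[0,0,0,0,0,0],[0,0,0,0,0,0],[0,0,0,0,0,0],[0,0,0,0,0,0]]]}}

```text
clock: 37.52
tool_pos: [0.6371, 0.2555, 0.1003]
ee_rot: [-0.032, 0.999, 0.0, 0.0]
contact_force: [-1.2, 0.1, -0.4]
finger_gap: 0.0405
finger_force: 30.6
```

```bash
python3 p.py .6370 .2553 .0754 93.65
```

```text
clk 37.52 pos [0.6371 0.2555 0.1003] phi 93.64 tilt [ 1.e-03  4.e-04 -1.e+00] j [ 0.38  0.69  0.36  1.25 -0.    0.32] gap 0.0405 ff 30.59727430343628 cf [-1.2  0.1 -0.4]
rot 1 rows rz -0.0 | shift 1 rows of [ 0.0009 -0.0023  0.311 ] total [ 0.0009 -0.0023  0.311 ]
```

Request:
{"fn": "apply_moves", "kwargs": {"moves": [[[0,0,0.15,0,0,0],[0,0,0.1,0,0,0],[0,0,0.05,0,0,0],[0,0,0.01,0,0,0],[0,0,0,0,0,0],[0,0,0,0,0,0]]]}}

```text
clock: 38.28
tool_pos: [0.6367, 0.2552, 0.0755]
ee_rot: [-0.032, 0.999, -0.0, 0.0]
contact_force: [-1.8, -1.4, 5.8]
finger_gap: 0.0408
finger_force: 31.1
```

```bash
python3 p.py .6370 .2553 .0754 93.65
```

```text
clk 38.27 pos [0.6367 0.2552 0.0755] phi 93.63 tilt [ 3.e-04 -1.e-04 -1.e+00] j [ 0.38  0.7   0.33  1.19 -0.    0.32] gap 0.0408 ff 31.080206036567688 cf [-1.8 -1.4  5.8]
rot 1 rows rz -0.0001 | shift 1 rows of [-0.0033  0.0012  0.0008] total [-0.0033  0.0012  0.0008]
```

Request:
{"fn": "apply_moves", "kwargs": {"moves": [[[0,0,0,0,0,0],[0,0,0,0,0,0],[0,0,0,0,0,0],[0,0,0,0,0,0],[0,0,0,0,0,0],[0,0,-0.2,0,0,0],[0,0,-0.4,0,0,0],[0,0,-0.3,0,0,0],[0.2,-0.13,0,0,0,0],[0.4,-0.25,0,0,0,0],[0.4,-0.25,0,0,0,0],[0.4,-0.25,0,0,0,0],[0.4,-0.25,0,0,0,0],[0.35,-0.22,0,0,0,0],[0.2,-0.12,0.2,0,0,0],[0,0,0.4,0,0,0],[0,0,0.3,0,0,0],[0,0,0,0,0,0],[0,0,0,0,0,0],[0,0,0,0,0,0]]], "grip": 1}}

```text
clock: 40.78
tool_pos: [0.4579, 0.1264, 0.0764]
ee_rot: [-0.032, 0.999, 0.0, 0.001]
contact_force: [-1.2, 0.4, -0.1]
finger_gap: 0.0859
finger_force: 0.0
```

```bash
python3 p.py .4567 .126 .02 93.65;  python3 - <<'E'
from h import *
for c in('side','top'):
    im=r.read_camera(c);cv2.imwrite(f'pics/{c}5.png',im)
a=cv2.imread('pics/side5.png');b=cv2.imread('pics/top5.png')
cv2.imwrite('pics/c5.png',np.hstack([cv2.resize(a[210:330,110:240],(390,360),interpolation=cv2.INTER_CUBIC),cv2.resize(b[110:200,150:250],(400,360),interpolation=cv2.INTER_CUBIC)]))
E
```

```text
clk 40.77 pos [0.4579 0.1264 0.0764] phi 93.64 tilt [ 2.8e-03  7.0e-04 -1.0e+00] j [ 0.27  0.32 -0.32  0.93 -0.    0.21] gap 0.0859 ff 0.0 cf [-1.2  0.4 -0.1]
rot 1 rows rz -0.0 | shift 2 rows of [ 0.0074 -0.002   0.3522] total [ 0.0148 -0.004   0.7045]
```

View pics/c5.png

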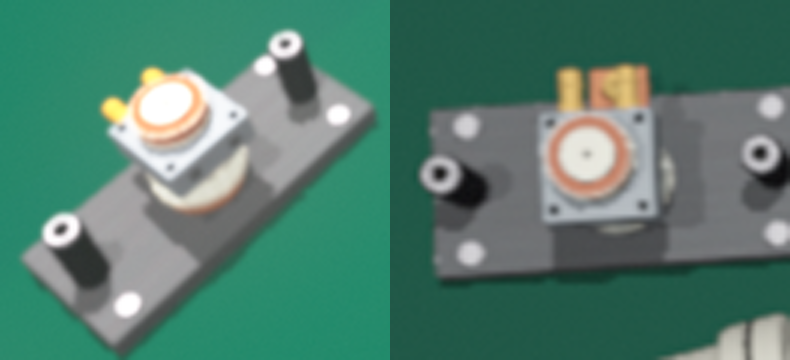

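The diode lies flat and centred on the plate (top crop about 587,154). Next is the cap.

Request:
{"fn": "apply_moves", "kwargs": {"moves": [[[0.008,-0.004,0.3,0,0,0],[0,0,0.3,0,0,0],[0,0,0.1,0,0,0],[0,0,0,0,0,0],[0,0,0,0,0,0],[0,0,0,0,0,0]]]}}

```text
clock: 41.62
tool_pos: [0.4568, 0.1259, 0.0197]
ee_rot: [-0.032, 0.999, 0.0, 0.001]
contact_force: [0.1, 0.5, -0.6]
finger_gap: 0.0853
finger_force: 0.0
```

```bash
python3 p.py .4567 .126 .0015 93.65;python3 -c "
from h import *
print(onz('top',[198.85,148.1],.089),onz('side',[166.4,244.4],.089))"
```

```text
clk 41.62 pos [0.4568 0.1259 0.0197] phi 93.64 tilt [ 1.7e-03  5.0e-04 -1.0e+00] j [ 0.27  0.4  -0.39  0.78 -0.    0.21] gap 0.0853 ff 0.0 cf [ 0.1  0.5 -0.6]
rot 1 rows rz -0.0001 | shift 1 rows of [0.0006 0.0015 0.2279] total [0.0006 0.0015 0.2279]
[[0.63777974 0.25643952 0.089     ]] [[0.63335071 0.25358055 0.089     ]]
```

Request:
{"fn": "apply_moves", "kwargs": {"moves": [[[0,0,0.13,0,0,0],[0,0,0.07,0,0,0],[0,0,0.02,0,0,0],[0,0,0,0,0,0],[0,0,0,0,0,0]]]}}

```text
clock: 42.25
tool_pos: [0.4561, 0.1257, 0.0014]
ee_rot: [-0.032, 0.999, 0.0, 0.0]
contact_force: [0.1, 0.1, 0.6]
finger_gap: 0.0854
finger_force: 0.0
```

Request:
{"fn": "apply_moves", "kwargs": {"moves": [[[0,0,0,0,0,0],[0,0,0,0,0,0],[0,0,0,0,0,0],[0,0,0,0,0,0],[0,0,0,0,0,0],[0,0,0,0,0,0],[0,0,0,0,0,0],[0,0,0,0,0,0],[0,0,0,0,0,0]]], "grip": 0, "force": 35}}

```text
clock: 43.38
tool_pos: [0.4561, 0.1258, 0.0016]
ee_rot: [-0.032, 0.999, 0.0, 0.0]
contact_force: [-1.3, 0.9, 5.8]
finger_gap: 0.0384
finger_force: 35.0
```

```bash
python3 p.py .6365 .2553 .16 93.65
```

```text
clk 43.38 pos [0.4561 0.1258 0.0016] phi 93.64 tilt [ 4.e-04  4.e-04 -1.e+00] j [ 0.27  0.42 -0.41  0.74  0.    0.21] gap 0.0384 ff 34.95398998260498 cf [-1.3  0.9  5.8]
rot 1 rows rz -0.0001 | shift 7 rows of [-0.3362  0.2102 -0.2828] total [-2.3531  1.4716 -1.9794]
```

Place z = 0.089 + 0.0016 ≈ 0.0906.

Request:
{"fn": "apply_moves", "kwargs": {"moves": [[[0,0,-0.3,0,0,0],[0,0,-0.5,0,0,0],[0,0,-0.5,0,0,0],[0,0,-0.4,0,0,0],[0,0,-0.28,0,0,0],[-0.2,0.12,0,0,0,0],[-0.4,0.25,0,0,0,0],[-0.4,0.25,0,0,0,0],[-0.4,0.25,0,0,0,0],[-0.4,0.25,0,0,0,0],[-0.35,0.23,0,0,0,0],[-0.203,0.1216,0,0,0,0],[0,0,0,0,0,0],[0,0,0,0,0,0],[0,0,0,0,0,0],[0,0,0,0,0,0]]]}}

```text
clock: 45.38
tool_pos: [0.636, 0.2547, 0.1601]
ee_rot: [-0.032, 1.0, 0.0, 0.0]
contact_force: [1.1, -0.8, -1.8]
finger_gap: 0.038
finger_force: 35.8
```

```bash
python3 p.py .6365 .2553 .0906 93.65
```

```text
clk 45.38 pos [0.636  0.2547 0.1601] phi 93.62 tilt [ 2.e-04  0.e+00 -1.e+00] j [ 0.38  0.65  0.46  1.38 -0.    0.32] gap 0.038 ff 35.824347138404846 cf [ 1.1 -0.8 -1.8]
rot 1 rows rz -0.0002 | shift 2 rows of [-0.0031  0.0037  0.4346] total [-0.0061  0.0073  0.8692]
```

Request:
{"fn": "apply_moves", "kwargs": {"moves": [[[-0.004,0.004,0.25,0,0,0],[0,0,0.25,0,0,0],[0,0,0.1,0,0,0],[0,0,0,0,0,0],[0,0,0,0,0,0],[0,0,0,0,0,0],[0,0,0,0,0,0]]]}}

```text
clock: 46.25
tool_pos: [0.637, 0.2556, 0.1124]
ee_rot: [-0.032, 0.999, 0.0, 0.001]
contact_force: [0.9, 0.9, -2.4]
finger_gap: 0.0382
finger_force: 35.8
```

```bash
python3 p.py .6365 .2553 .0906 93.65
```

```text
clk 46.25 pos [0.637  0.2556 0.1124] phi 93.64 tilt [ 1.e-03  4.e-04 -1.e+00] j [ 0.38  0.68  0.38  1.27 -0.    0.32] gap 0.0382 ff 35.82399129867554 cf [ 0.9  0.9 -2.4]
rot 1 rows rz -0.0 | shift 1 rows of [ 0.0064 -0.0032  0.2719] total [ 0.0064 -0.0032  0.2719]
```

Request:
{"fn": "apply_moves", "kwargs": {"moves": [[[0,0,0.13,0,0,0],[0,0,0.08,0,0,0],[0,0,0.05,0,0,0],[0,0,0.012,0,0,0],[0,0,0,0,0,0],[0,0,0,0,0,0]]]}}

```text
clock: 47.0
tool_pos: [0.6368, 0.2554, 0.0908]
ee_rot: [-0.032, 0.999, 0.0, 0.0]
contact_force: [-3.2, -1.5, 5.7]
finger_gap: 0.0382
finger_force: 36.4
```

```bash
python3 p.py .6365 .2553 .0906 93.65
```

```text
clk 47.0 pos [0.6368 0.2554 0.0908] phi 93.63 tilt [ 7.e-04  1.e-04 -1.e+00] j [ 0.38  0.69  0.35  1.23 -0.    0.32] gap 0.0382 ff 36.42076849937439 cf [-3.2 -1.5  5.7]
rot 1 rows rz -0.0001 | shift 1 rows of [ 0.0034 -0.001   0.0027] total [ 0.0034 -0.001   0.0027]
```

Request:
{"fn": "apply_moves", "kwargs": {"moves": [[[0,0,0,0,0,0],[0,0,0,0,0,0],[0,0,0,0,0,0],[0,0,0,0,0,0],[0,0,0,0,0,0],[0,0,-0.2,0,0,0],[0,0,-0.4,0,0,0],[0,0,-0.3,0,0,0],[0.2,-0.1,0,0,0,0],[0.4,-0.2,0,0,0,0],[0.4,-0.2,0,0,0,0],[0.4,-0.2,0,0,0,0],[0.4,-0.2,0,0,0,0],[0.4,-0.2,0,0,0,0],[0.2,-0.1,0,0,0,0],[0,0,0,0,0,0],[0,0,0,0,0,0],[0,0,0,0,0,0]]], "grip": 1}}

```text
clock: 49.25
tool_pos: [0.4521, 0.148, 0.1622]
ee_rot: [-0.032, 0.999, 0.0, 0.0]
contact_force: [0.7, 1.1, -1.5]
finger_gap: 0.0852
finger_force: 0.0
```

```bash
python3 - <<'E'
from h import *
for c in('side','top'):
    im=r.read_camera(c);cv2.imwrite(f'pics/{c}6.png',im)
a=cv2.imread('pics/side6.png');b=cv2.imread('pics/top6.png')
cv2.imwrite('pics/c6.png',np.vstack([np.hstack([cv2.resize(a[210:330,110:240],(390,360),interpolation=cv2.INTER_CUBIC),cv2.resize(b[110:200,150:250],(400,360),interpolation=cv2.INTER_CUBIC)]),cv2.resize(b[90:290,110:510],(790,235))]))
E
```

```text
(no output)
```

View pics/c6.png

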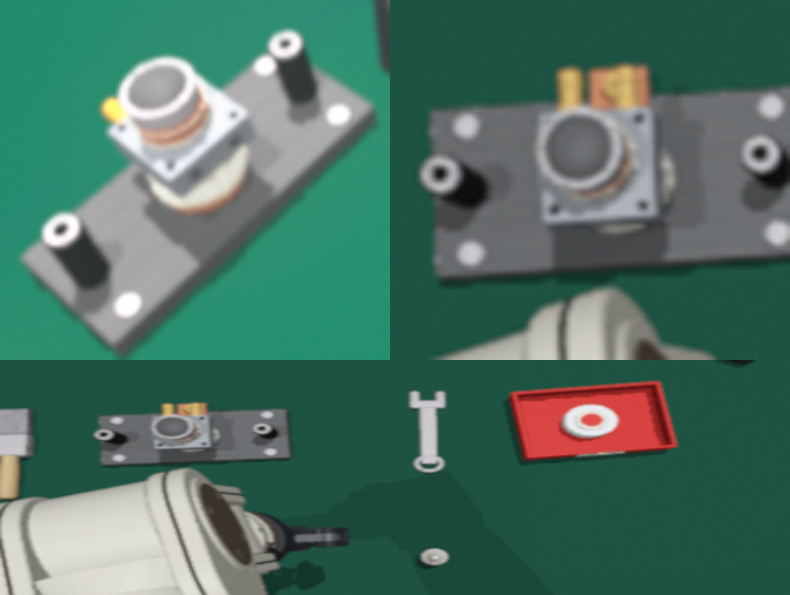

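The full stack stands on the pole with the cap dome up (top crop about 579,150). The failed puck is in the tray, and the spanner and bottle haven't moved.

```bash
python3 -c "
from h import *
print(onz('top',[196.9,147.1],.104),onz('side',[161/3+109.7,91/3+209.7],.104))
s=r.read_state();print(s['clock'],s['qvel'].round(3))
print(r.job_done())"
```

```text
[[0.63669855 0.25623294 0.104     ]] [[0.63133567 0.25532961 0.104     ]]
49.35 [-0.    -0.001 -0.008  0.     0.002  0.   ]
the job is handed in; nothing more can be done
None
```

The job is handed in, with no verdict returned: in the last pictures the failed puck lay in the red tray and the full stack stood on the copper pole, with all parts released and the spanner and bottle not visibly moved, at about 49 s.

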